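# Tag out the porcelain furnace

### The arm

A 7-joint arm with a two-finger parallel gripper is mounted at the origin on the work surface. World frame = base frame: x ahead of the robot, y to its left, z up, the work surface at z = 0. Lengths are in mm, angles in rad, forces in N, time in s.
With the tool pointing down it reaches from about 425 to 875 mm from the base axis. Payload 8.4 kg.
Tool frame: the origin (TCP) lies at the very end of the fingers, on their centre line; the grasp point (between the pads) lies 19 mm behind it; z points along the fingers, y is the direction in which the jaws open and shut (so a half turn about z gives the same grasp; the last joint's range is limited). The gripper opens to 87 mm and grips with 3 to 60 N. Pads are 19 mm wide; open, the fingers measure 117 mm over their backs; the gripper's body (75 mm by 190 mm) begins 51 mm behind the grasp point.
Start: joints at [-1.384, 0.333, 0.04, 1.465, -0.013, 1.343, -0.059], TCP at [183.253, 623.604, 222.546] pointing down, gripper open.
Joint ranges: [-2.58, 2.58], [-0.38, 2.09], [-1.3, 1.39], [0.25, 2.4], [-1.5, 4.64], [0.08, 2.09], [-2.65, 2.65]. Speed limits (rad/s): [2.22, 2.22, 2.79, 2.79, 3.14, 3.14, 3.14].

### API

Orientations are given as a 3x3 rotation matrix whose columns are the frame's x, y, z axes.
In Python, from rig import ctrl gives the robot as it stands.
- The arm moves only by the shell command python3 -m crank 'ROWS' [FORCE]. ROWS is JSON, a list that holds one entry, the list of rows, each a list of 5 numbers: the shift along the tool's x, y, z in mm, then the turn about the tool's z in rad, then the closure, from 0 (fully open) to 1 (shut). A call has 1 to 12 rows; each row is the pose to reach, as a shift and turn from the pose measured when the call began, along the tool's axes at that moment; what a row does not reach only later rows make up. A row lasts 1/12 s, in which the tool goes at most 41.7 mm and 7.16 degrees, less where a joint would pass 70% of its speed; a pose out of reach is approached as far as the arm can. A call with a gripper value outside its range is refused whole. The fingers move at their own pace and stop on an object; FORCE is the grip in N (left out, the last holds). Time passes only in rows, so rows that repeat a pose let the fingers close. It gives the time, the measured TCP pose, the force and the opening at its end, in the units of the state.
- ctrl.get_obs(): the state, without advancing time (a new reading comes with each control period).
- ctrl.snapshot(name): name is "scene" or "top" or "wrist"; returns a dict with "image" (400x640x3 uint8, red, green, blue), "depth" (400x640 float32, mm along the optical axis (not along the pixel's ray), 0 where there is no reading), "K" (3x3 intrinsics, pixels), "world_from_camera" (4x4, takes a point from camera to world coordinates). Camera axes: x right, y down, z forward; pixel columns grow to the right and rows downward; lengths in mm; the calibration is good to about 2 mm. A picture is of the moment at which its call begins.
- ctrl.job_done(): hands the job in, once; it reports no verdict.
Trained networks look in the newest picture that a camera, given by its name, has taken for a name from the list of things; names that differ only in an ending like _2 or _b are one class to them, and where a whole thing is asked for, a point or a joint stands for the part that bears it (a point fixed in the world has none). Each returns a list of dicts, best first, with "p" (0 to 1); they miss things now and then, are a little off and sometimes report something else, mostly with a low value. They report only what shows in the picture. A call takes as long as a camera call. They do not tell look-alikes from the thing itself.
- ctrl.boxes_of(camera, thing): "bbox" ([left, top, right, bottom] in pixels, round what is visible of it).
The state is a dict: "time": time; "q": joint angles; "joint_vel": joint speeds; "effort": joint torques, N m; "tcp_pos": TCP position; "eef_rot": TCP orientation; "force": force on the tool from outside, world axes, zero at the start; "moment": the same for the moment, N m; "width": opening from 0.0 (shut) to 1.0 (fully open).
Only numpy, scipy, OpenCV 4.12 (cv2) and the standard library are available. Lean on these libraries where they do the work, as an engineer would, in place of code of your own. Each camera call takes 0.05 s, during which the arm holds its last target. There are 200 camera calls.

### The job

The porcelain furnace is going out of service: first turn the rotary isolator's handle anticlockwise (seen from above) all the way to its off stop. Then take the wide tag holder out of the wooden rack, put its foot down behind the lip of the shelf edge, in the gap between the two tag holders already there, and push it fully home against the sprung strip. Finish holding it pressed home with the gripper, without letting go, and leave everything else where it stands.

Things in the scene. Friction and masses are not known exactly. Their poses are not given: they have to be found in the camera images.
- isolator_handle (a joint): Angle of the isolator's black bar handle about its upright axis, rad: 0 at the off stop, 1.047 (60 degrees) at the on stop, growing clockwise seen from above. It starts at or near on. Stiff turning friction (about 0.12 N m), hard stops at both ends, stays where it is left.
- handle_grip (a point): On the turning axis of the isolator's black bar handle, half-way up the bar, 84 mm above the table. Bar 56 mm long (plus a pointed tip 7 mm longer at the +x end), 14 mm wide, 30 mm tall (top 14 mm above this point), on a hub 40 mm across and 8 mm tall. Turns with the handle: x along the bar to the pointed end, z up.
- isolator: Fixed grey isolator box under the handle, 90 x 100 mm, 55 mm tall, origin at the centre of its underside; a round dial plate makes it 60 mm tall. Two small black marks on the dial: the handle's pointed end is at the anticlockwise one when off.
- tag_mid (a point): Centre of the wide tag holder (loose, about 40 g, upright grey plate with paper faces, same both sides): 5 mm thick (x), 60 mm wide (y), 90 mm tall (z up). Its foot is 45 mm below this point. Its top 22 mm are a thicker grip, 10 mm thick (x), 40 mm wide, centred 34 mm above this point. Starts upright in one slot of the rack.
- tag_rack: Fixed wooden rack, 50 mm (x) x 170 mm (y) x 30 mm tall, origin at the centre of its underside; two slots 7 mm wide and 65 mm long along y, 20 mm deep, centred 42 mm either side of the origin along y. One holds the wide tag holder, the other the narrow spare.
- gap (a point): Place for the tag holder: midway across the 9 mm wide channel between lip and board edge, at the height of the straight lip's top (66 mm above the table), midway along the empty 100 mm between two fixed tag holders. x points from the lip to the board (away from the robot), y along the channel, z up. The board's edge rises 12 mm above this point. With the holder home its centre is 19 mm above it.
- shelf_unit: Fixed grey shelf, board 120 mm (x) x 260 mm (y), top 78 mm above the table, origin under its centre. The upward-open channel runs along its robot-side edge; its 3 mm lip flares outward on top, 6 mm higher, and guides in a foot that is slightly short. Two tag holders, part of the shelf, stand in the channel, tops 130 mm above the table.
- press_bar (a joint): How far the sprung rubber strip in the channel's gap is pressed down, m: 0 free (its top 18 mm below point gap), 0.008 at its hard stop (26 mm below). It pushes back with 3 N at first and 8 N at the stop, and lifts the holder again if let go.
- spare_mid (a point): Centre of the narrow spare tag holder in the rack's other slot: same as the wide one but 34 mm wide. Leave alone.
- powder_jar_mid (a point): Centre of a loose powder jar, 38 mm across, 65 mm tall, on the table between rack and isolator. Leave alone.
- shelf_jar_mid (a point): Centre of a small white jar, 34 mm across, 50 mm tall, on the shelf board. Leave alone.
- shade_guide_mid (a point): Centre of a tooth shade guide, 50 x 130 x 18 mm, lying on the shelf board. Leave alone.
- tumbler_mid (a point): Centre of a glass tumbler, 70 mm across, 90 mm tall. Leave alone.
- brush_grip (a point): Middle of a thin wooden modelling brush lying on the table, about 175 mm long, 8 mm thick. Leave alone.
- spatula_grip (a point): Middle of a slim steel spatula lying on the table, about 175 mm long, 10 mm thick. Leave alone.
- glass_slab_mid (a point): Centre of a round glass mixing slab, 180 mm across, 8 mm thick, on the table. Leave alone.
Not all that is in view belongs to the job. Leave any orange or yellow look-alike of the part that bears tag_mid alone. What is shaped like the isolator but yellow is not meant.

How it is judged (in metres and radians):
On the way, in this order (a step that is already met when the one before it is completed fails the run):
1. the isolator handle is at its off stop (value of joint isolator_handle below 0.1 rad), for 0.2 s.
2. the wide tag holder's foot is behind the shelf lip, in the gap (value of joint isolator_handle below 0.1 rad and x of tag_mid in the frame of gap between -0.005 and 0.005 m and y of tag_mid in the frame of gap between -0.024 and 0.024 m and angle between tag_mid's own z axis and vertical below 0.15 rad and angle between the x axis of tag_mid and the x axis of gap, either way round below 0.15 rad and z of tag_mid in the frame of gap below 0.037 m), for 0.1 s.
At the end, for the whole second after the job is handed in: Isolator within 0.1 rad of off; wide tag holder at rest in the gap behind the lip (within 5 mm across, 24 mm along, upright and in line within 0.15 rad), pressing the sprung strip down over 6 of its 8 mm (over 3 N), the fingers still on it (over 2 N) (value of joint isolator_handle below 0.1 rad and x of tag_mid in the frame of gap between -0.005 and 0.005 m and y of tag_mid in the frame of gap between -0.024 and 0.024 m and angle between tag_mid's own z axis and vertical below 0.15 rad and angle between the x axis of tag_mid and the x axis of gap, either way round below 0.15 rad and z of tag_mid in the frame of gap below 0.0225 m and value of joint press_bar above 0.006 m and contact force between the fingers and tag above 2 N and contact force between tag and press_bar above 3 N and linear speed of tag below 0.02 m/s); the arm keeps its last pose, push and grip.
It fails at once if a bystander was moved more than 40 mm (distance of any of spare_mid, powder_jar_mid, shelf_jar_mid, shade_guide_mid, tumbler_mid, brush_grip, spatula_grip, glass_slab_mid from where it was at the start of the episode above 0.04 m).
It also fails if it takes over 58 s, if anything falls off the work surface, if the arm or the gripper's body presses on something with over 40 N, if the wrist force passes 120 N, or if a joint passes its speed limit or range.

## Working session

There is one attempt and no reset: what is moved stays moved. The work goes in short steps, Python scripts to look and compute and a shell command to move; the robot and the scene stay as the last step left them, time stands still between calls to the robot, and variables do not carry over. Pictures are saved under pics/ and viewed, about 8 in all and at most 12, crops included, and the job is handed in when it is done.

```bash
mkdir -p pics; cat > h.py <<'E'
import numpy as np, cv2
from rig import ctrl
def snap(n,f=None):
    s=ctrl.snapshot(n)
    if f: cv2.imwrite('pics/'+f,s['image'][:,:,::-1])
    K=s['K'];d=s['depth'];v,u=np.mgrid[0:400,0:640]
    P=np.stack([(u-K[0,2])/K[0,0]*d,(v-K[1,2])/K[1,1]*d,d],-1)
    T=np.array(s['world_from_camera']); s['P']=P@T[:3,:3].T+T[:3,3]; s['P'][d==0]=np.nan
    return s
E
python3 - <<'E'
from h import *
import numpy as np
np.set_printoptions(precision=3,suppress=True)
o=ctrl.get_obs();print(o)
for c in('scene','top'):
    s=snap(c,c+'1.png');print(c,np.array(s['world_from_camera']))
    for t in['isolator','isolator_handle','tag_mid','tag_rack','shelf_unit','spare_mid','powder_jar_mid','tumbler_mid']:
        for b in ctrl.boxes_of(c,t)[:3]:
            l,tp,r,bt=b['bbox'];u,v=int((l+r)/2),int((tp+bt)/2)
            print(t,round(b['p'],2),np.round(b['bbox']),s['P'][min(v,399),min(u,639)])
E
```

```text
{'time': 0.0, 'q': array([-1.384,  0.334,  0.04 ,  1.466, -0.013,  1.343, -0.059]), 'joint_vel': array([ 0.   ,  0.001, -0.001,  0.   , -0.   , -0.   ,  0.001]), 'effort': array([ -0.001, -65.638,   1.334, -40.378,  -0.06 ,   0.045,   0.   ]), 'tcp_pos': array([183.198, 623.15 , 221.649]), 'eef_rot': array([[-0.959,  0.282, -0.   ],
       [ 0.282,  0.959, -0.002],
       [-0.   , -0.002, -1.   ]]), 'force': array([ 0.295,  0.182, -0.149]), 'moment': array([0.012, 0.019, 0.019]), 'width': 1.001532197085243}
scene [[  -0.452    0.586   -0.673 1224.415]
 [   0.892    0.292   -0.346  375.873]
 [  -0.006   -0.756   -0.654  820.811]
 [   0.       0.       0.       1.   ]]
isolator 0.86 [250. 125. 283. 158.] [ 276.175 -309.546   58.573]
isolator 0.83 [243. 154. 289. 193.] [ 429.742 -215.098   60.982]
isolator_handle 0.53 [262. 149. 271. 170.] [ 394.867 -231.043   85.822]
isolator_handle 0.53 [261. 124. 272. 137.] [ 256.163 -319.12    88.215]
tag_mid 0.85 [412. 183. 438. 215.] [314.261 248.705  50.728]
tag_mid 0.78 [393. 209. 422. 236.] [439.961 236.582  60.389]
tag_mid 0.59 [390. 232. 395.
[... 406 characters left out ...]
62.514]
 [   0.       0.       0.       1.   ]]
isolator 0.74 [363. 207. 398. 238.] [ 396.471 -232.768   69.594]
isolator 0.67 [392. 249. 431. 289.] [ 241.315 -321.768  102.427]
isolator 0.43 [340. 136. 351. 146.] [ 665.237 -120.223  123.956]
isolator_handle 0.48 [375. 210. 390. 229.] [ 403.42  -235.707   98.183]
tag_mid 0.52 [242. 177. 248. 194.] [529.531 222.056  91.681]
tag_rack 0.67 [208. 206. 257. 233.] [422.274 272.831  32.403]
shelf_unit 0.59 [284. 129. 361. 174.] [644.08  -43.279  81.055]
spare_mid 0.58 [212. 220. 224. 228.] [406.189 324.615  31.676]
tumbler_mid 0.95 [429. 150. 450. 171.] [ 619.409 -461.56    13.859]
tumbler_mid 0.35 [376. 209. 390. 229.] [ 406.586 -239.055   98.928]
```

```bash
python3 - <<'E'
import cv2
a=cv2.imread('pics/scene1.png')[90:320,130:490];b=cv2.imread('pics/top1.png')[110:300,190:460]
cv2.imwrite('pics/a.png',cv2.resize(a,None,fx=2.2,fy=2.2,interpolation=3))
cv2.imwrite('pics/b.png',cv2.resize(b,None,fx=2.9,fy=2.9,interpolation=3))
E
```

```text
(no output)
```

View pics/a.png

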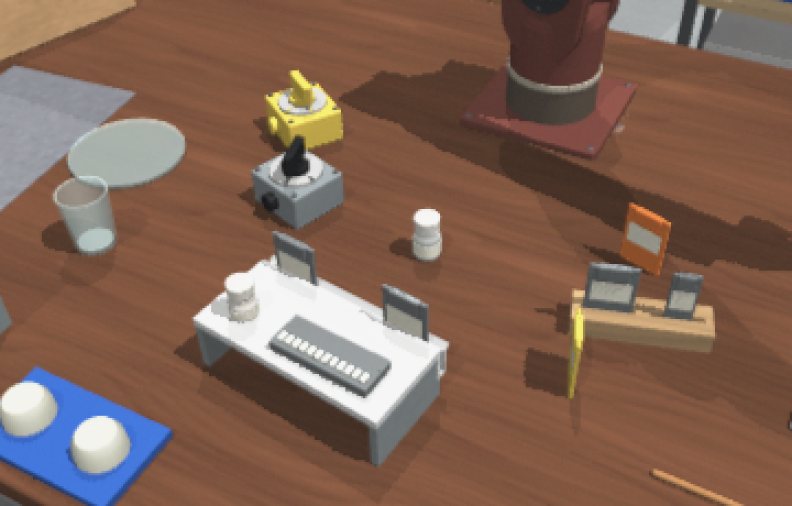

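View pics/b.png

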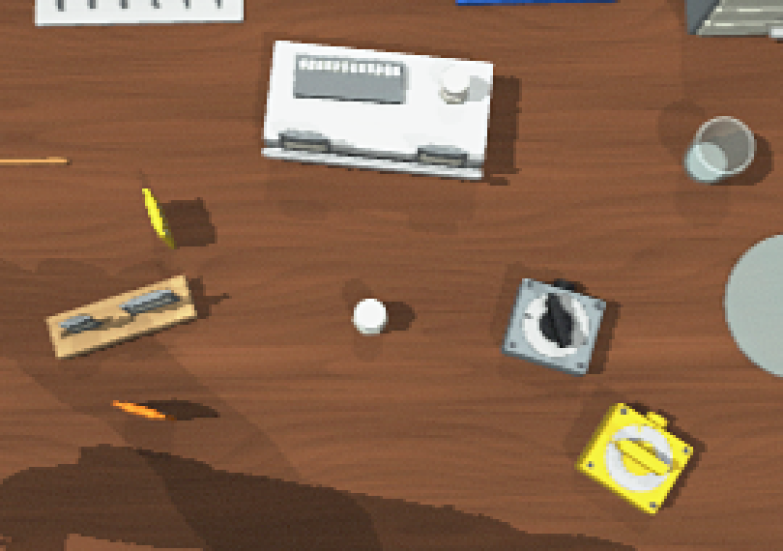

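The top view shows the grey isolator at about (412,-230), with the black handle's tip toward +x and the off mark to its left. The rack (wide tag in its right-hand slot) is at (425,270), and the shelf with its two tags is at (640,-50). The yellow and orange look-alikes stand apart.

```bash
cat >> h.py <<'E'
def wp(*pts):
    "pts: x,y,z,jaw heading(deg) -> row dx dy dz turn"
    o=ctrl.get_obs();R=np.array(o['eef_rot']);p=np.array(o['tcp_pos']);h=np.degrees(np.arctan2(R[1,1],R[0,1]))
    print('t',round(o['time'],2),'p',np.round(p,1),'jawhead',round(h,1),'q',np.round(o['q'],2),'F',np.round(o['force'],1),'w',round(o['width'],3),'tilt',np.round(R[:,2],3))
    for q in pts:
        t=-(q[3]-h); t=(t+90)%180-90 if len(q)<5 else t
        print(q,np.round(R.T@(np.array(q[:3])-p),1),'turn',round(np.radians(t),3))
E
python3 - <<'E'
from h import *
wp((500,300,230,0),(520,80,230,-40,1),(405,-220,230,-68,1))
E
```

```text
t 0.9 p [183.3 623.6 222.6] jawhead 73.6 q [-1.38  0.33  0.04  1.47 -0.01  1.34 -0.06] F [-0.2  0.1 -0.3] w 1.001 tilt [ 0. -0. -1.]
(500, 300, 230, 0) [-395.1 -221.2   -7.4] turn 1.285
(520, 80, 230, -40, 1) [-476.3 -426.6   -7.4] turn 1.983
(405, -220, 230, -68, 1) [-450.6 -746.9   -7.4] turn 2.472
```

```bash
python3 -m crank '[[[-40,-8,-5,0.11,0],[-80,-18,-8,0.22,0],[-118,-32,-8,0.33,0],[-155,-48,-8,0.44,0],[-190,-66,-8,0.55,0],[-225,-86,-8,0.66,0],[-258,-108,-8,0.77,0],[-290,-132,-8,0.88,0],[-320,-155,-8,0.99,0],[-348,-180,-8,1.1,0],[-372,-205,-8,1.2,0],[-395,-225,-8,1.3,0]]]' 20; python3 - <<'E'
from h import *
wp((520,80,230,-40,1),(405,-220,230,-68,1))
E
```

```text
time: 1.9
tcp_pos: [499.9, 293.6, 230.9]
eef_rot: [[0.022, 1.0, 0.0], [1.0, -0.022, 0.0], [0.0, 0.0, -1.0]]
force: [0.9, -0.2, -0.4]
width: 1.001
t 1.9 p [499.9 293.6 230.9] jawhead -1.2 q [-0.99  0.19  0.44  1.65 -0.08  1.32 -0.56] F [ 0.9 -0.2 -0.4] w 1.001 tilt [ 0.  0. -1.]
(520, 80, 230, -40, 1) [-213.2   24.8    0.9] turn 0.676
(405, -220, 230, -68, 1) [-515.6  -83.7    0.8] turn 1.165
```

```bash
python3 -m crank '[[[-40,10,0,0.1,0],[-80,16,0,0.2,0],[-120,20,0,0.3,0],[-160,24,0,0.4,0],[-200,26,0,0.5,0],[-240,26,0,0.6,0],[-280,22,0,0.7,0],[-320,15,0,0.8,0],[-360,5,0,0.9,0],[-400,-10,0,1.0,0],[-438,-25,0,1.1,0],[-475,-45,0,1.165,0]]]'; python3 - <<'E'
from h import *
import cv2
s=snap('wrist','w1.png')
for t in('isolator_handle','isolator'):print(t,[(round(b['p'],2),np.round(b['bbox'])) for b in ctrl.boxes_of('wrist',t)[:3]])
P=s['P'];z=P[...,2];m=(z>90)&(z<105)&(P[...,1]<-150)&(np.hypot(P[...,0]-405,P[...,1]+233)<60)
q=P[m][:,:2].astype(np.float32);print(len(q),cv2.minAreaRect(q),np.nanmedian(z[m]))
np.save('q.npy',q)
wp((405,-230,230,-68,1))
E
```

```text
time: 2.9
tcp_pos: [444.2, -181.7, 231.0]
eef_rot: [[0.929, 0.369, 0.001], [0.369, -0.929, -0.0], [0.001, 0.0, -1.0]]
force: [0.6, -0.3, 0.2]
width: 1.005
isolator_handle [(0.73, array([335., 208., 372., 254.]))]
isolator [(0.72, array([344., 296., 379., 312.])), (0.7, array([295., 170., 405., 254.]))]
569 ((413.74713134765625, -235.26739501953125), (43.98167419433594, 14.247684478759766), 14.604196548461914) 97.62863782319175
t 3.05 p [ 443.4 -182.8  231.2] jawhead -68.4 q [-0.58 -0.09  0.85  1.89  0.07  1.31 -0.94] F [-0.9  0.4  0.4] w 0.999 tilt [ 0.002  0.001 -1.   ]
(405, -230, 230, -68, 1) [-53.1  29.7   1.1] turn -0.006
```

View pics/w1.png

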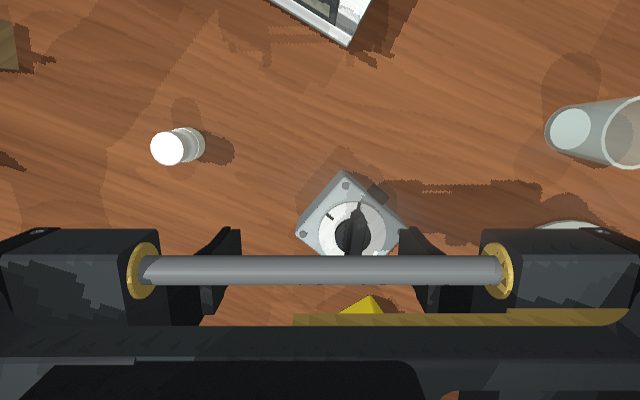

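The wrist view shows the handle at (352,230) with its tip pointing away, the off mark upper left at (330,215), and the inner end hidden by the gripper. I'll fit the axis from the other cameras.

```bash
python3 - <<'E'
from h import *
from scipy.spatial import cKDTree
for c in('top','scene'):
    s=snap(c);P=s['P'];im=s['image'].astype(int);z=P[...,2]
    r=np.hypot(P[...,0]-405,P[...,1]+235)
    bar=(r<50)&(z>76)&(z<106)&(im.max(-1)<90)
    bx=(r<75)&(z>50)&(z<72)
    for n,m in(('bar',bar),('box',bx)):
        q=P[m][:,:2].astype(np.float32);print(c,n,len(q),cv2.minAreaRect(q),q.mean(0),np.median(z[m]))
    # dial: white disc
    m=(r<50)&(z>56)&(z<70)&(im.min(-1)>170);q=P[m][:,:2].astype(np.float32)
    if len(q)>5: print('dial',len(q),cv2.minEnclosingCircle(q))
E
```

```text
top bar 0 ((0.0, 0.0), (0.0, 0.0), 0.0) [nan nan] nan
top box 0 ((0.0, 0.0), (0.0, 0.0), 0.0) [nan nan] nan
scene bar 105 ((408.0621032714844, -233.65989685058594), (59.825157165527344, 14.981755256652832), 12.150275230407715) [ 410.35544 -231.08452] 96.0907646773718
scene box 501 ((402.1688232421875, -234.71946716308594), (104.23162078857422, 91.8782958984375), 70.21336364746094) [ 413.5748  -226.87595] 57.72601169498
dial 122 ((402.3714904785156, -234.4749298095703), 48.075618743896484)<stdin>:9: RuntimeWarning: Mean of empty slice.
  ret = um.true_divide(
  return _methods._mean(a, axis=axis, dtype=dtype,
  ret = ret.dtype.type(ret / rcount)
```

```bash
python3 - <<'E'
from h import *
wp((403,-236,130,-76),(403,-236,73,-76))
E
```

```text
t 3.15 p [ 445.1 -179.3  231. ] jawhead -68.0 q [-0.59 -0.08  0.85  1.88  0.06  1.31 -0.94] F [-0.9  0.4 -0.6] w 0.999 tilt [ 0.001  0.001 -1.   ]
(403, -236, 130, -76) [-60.4  36.8 100.9] turn 0.14
(403, -236, 73, -76) [-60.5  36.8 157.9] turn 0.14
```

```bash
python3 -m crank '[[[-30,18,20,0.1,0],[-60,37,40,0.14,0],[-60.5,37,75,0.14,0.2],[-60.5,37,110,0.14,0.3],[-60.5,37,140,0.14,0.3],[-60.5,37,156,0.14,0.4],[-60.5,37,157,0.14,0.5],[-60.5,37,157,0.14,0.7],[-60.5,37,157,0.14,1],[-60.5,37,157,0.14,1],[-60.5,37,157,0.14,1],[-60.5,37,157,0.14,1]]]' 40; python3 - <<'E'
from h import *
wp((403,-236,73,-76))
E
```

```text
time: 4.15
tcp_pos: [403.8, -236.1, 74.8]
eef_rot: [[0.97, 0.242, 0.003], [0.242, -0.97, 0.001], [0.003, -0.0, -1.0]]
force: [0.4, -0.3, 0.7]
width: 0.327
t 4.15 p [ 403.8 -236.1   74.8] jawhead -76.0 q [-0.47  0.13  0.98  2.1  -0.14  0.96 -0.74] F [ 0.4 -0.3  0.7] w 0.327 tilt [ 0.003  0.001 -1.   ]
(403, -236, 73, -76) [-0.8 -0.3  1.8] turn 0.001
```

```bash
python3 -m crank '[[[0,0,0,0,1],[0,0,0,0,1],[0,0,0,0,1],[0,0,0,0,1]]]' 40; python3 -m crank '[[[0,0,0,-0.1,1],[0,0,0,-0.2,1],[0,0,0,-0.3,1],[0,0,0,-0.4,1],[0,0,0,-0.5,1],[0,0,0,-0.6,1],[0,0,0,-0.7,1],[0,0,0,-0.8,1],[0,0,0,-0.9,1],[0,0,0,-0.98,1],[0,0,0,-1.04,1],[0,0,0,-1.06,1]]]'; python3 - <<'E'
from h import *
wp(); print(ctrl.get_obs()['moment'])
E
```

```text
time: 4.48
tcp_pos: [404.6, -237.3, 75.4]
eef_rot: [[0.97, 0.242, 0.005], [0.242, -0.97, -0.001], [0.005, 0.002, -1.0]]
force: [1.9, -4.2, -0.3]
width: 0.158
time: 5.48
tcp_pos: [402.2, -235.0, 75.2]
eef_rot: [[0.261, 0.965, 0.0], [0.965, -0.261, 0.005], [0.005, -0.001, -1.0]]
force: [-12.9, 12.2, 18.6]
width: 0.159
t 5.48 p [ 402.2 -235.    75.2] jawhead -15.1 q [-0.36  0.11  0.85  2.1  -0.11  0.97  0.29] F [-12.9  12.2  18.6] w 0.159 tilt [ 0.     0.005 -1.   ]
[ 2.5711317   2.85057345 -0.84013708]
```

```bash
python3 -m crank '[[[0,0,0,-0.05,1],[0,0,0,-0.08,1],[0,0,0,-0.08,1],[0,0,0,-0.08,1]]]'; python3 - <<'E'
from h import *
wp(); print(ctrl.get_obs()['moment'])
E
```

```text
time: 5.82
tcp_pos: [402.1, -234.8, 75.3]
eef_rot: [[0.185, 0.983, 0.0], [0.983, -0.185, 0.006], [0.006, -0.001, -1.0]]
force: [-1.6, 4.1, 4.6]
width: 0.168
t 5.82 p [ 402.1 -234.8   75.3] jawhead -10.7 q [-0.35  0.11  0.84  2.1  -0.11  0.97  0.36] F [-1.6  4.1  4.6] w 0.168 tilt [ 0.     0.006 -1.   ]
[ 0.68304486  0.45183991 -1.11359343]
```

```bash
python3 -m crank '[[[0,0,0,-0.05,0.5],[0,0,0,-0.05,0.5],[0,0,0,-0.05,0.4],[0,0,-20,-0.05,0.4],[0,0,-60,-0.05,0],[0,0,-100,-0.05,0],[0,0,-140,-0.05,0],[15,0,-155,0,0],[55,12,-155,0,0],[95,22,-155,0,0],[135,32,-155,0,0],[175,40,-155,0,0]]]' 25; python3 - <<'E'
from h import *
s=snap('scene');P=s['P'];im=s['image'].astype(int);z=P[...,2]
r=np.hypot(P[...,0]-403,P[...,1]+236);m=(r<50)&(z>76)&(z<106)&(im.max(-1)<90)
print(cv2.minAreaRect(P[m][:,:2].astype(np.float32)))
# shelf / rack / tags clouds
def rect(n,m):
    q=P[m][:,:2].astype(np.float32);print(n,len(q),cv2.minAreaRect(q) if len(q)>3 else '',q.mean(0))
X,Y=P[...,0],P[...,1];reg=(X>540)&(X<780)&(Y>-230)&(Y<150)
rect('board',reg&(z>72)&(z<82))
rect('shelftag1',reg&(z>110)&(z<140)&(Y<-60)&(X<650)&(im.max(-1)<130));rect('shelftag2',reg&(z>110)&(z<140)&(Y>-60)&(X<650)&(im.max(-1)<130))
reg=(X>350)&(X<500)&(Y>150)&(Y<400)
rect('rack',reg&(z>25)&(z<35)); rect('tagW',reg&(z>45)&(z<120)&(Y<290)&(X>400));rect('spare',reg&(z>45)&(z<120)&(Y>290))
for t in('tag_mid','spare_mid','tag_rack'):print(t,[(round(b['p'],2),np.round(b['bbox'])) for b in ctrl.boxes_of('scene',t)[:4]])
cv2.imwrite('pics/c.png',np.hstack([cv2.resize(s['image'][140:200,230:300,::-1],None,fx=5,fy=5,interpolation=3),cv2.resize(s['image'][200:260,380:460,::-1],None,fx=5,fy=5,interpolation=3)]))
wp((440,250,230,-75),(440,100,230,-75),(450,100,230,105,1))
E
```

```text
time: 6.82
tcp_pos: [474.6, -69.4, 231.7]
eef_rot: [[0.187, 0.982, 0.002], [0.982, -0.187, 0.006], [0.006, 0.0, -1.0]]
force: [0.4, -1.4, -0.3]
width: 0.966
((404.63421630859375, -233.008056640625), (60.49675369262695, 13.322521209716797), 71.36750030517578)
board 2870 ((663.2488403320312, -36.009429931640625), (262.95379638671875, 139.2533721923828), 82.52583312988281) [669.8456   -27.540247]
shelftag1 101 ((596.883544921875, -106.56512451171875), (60.211666107177734, 11.953192710876465), 83.39287567138672) [ 600.28076  -104.253624]
shelftag2 130 ((618.6083374023438, 52.18022918701172), (59.202144622802734, 11.820375442504883), 81.76286315917969) [621.3036   53.91333]
rack 693 ((427.3454284667969, 277.3984375), (54.2009162902832, 169.71507263183594), 16.477245330810547) [431.19394 284.9991 ]
tagW 390 ((440.795166015625, 237.57778930664062), (13.450666427612305, 59.77851104736328), 13.053033828735352) [440.65073 237.35452]
spare 230 ((415.10040283203125, 317.77099609375), (12.883556365966797, 34.440303802490234), 14.893213272094727) [416.7244  317.61856]
tag_mid [(0.61, array([393., 210., 419., 232.])), (0.56, array([413., 182., 436., 214.]))]
spare_mid [(0.87, array([429., 211., 448., 237.]))]
tag_rack [(0.87, array([390., 221., 455., 250.]))]
t 7.02 p [474.  -70.5 231.1] jawhead -10.6 q [-0.55 -0.05  0.6   1.88  0.03  1.31 -0.15] F [ 0.2 -0.2  0.7] w 0.996 tilt [-0.     0.005 -1.   ]
(440, 250, 230, -75) [308.8 -92.3   2.6] turn 1.124
(440, 100, 230, -75) [161.4 -64.7   1.9] turn 1.124
(450, 100, 230, 105, 1) [163.2 -54.9   1.9] turn -2.017
```

View pics/c.png

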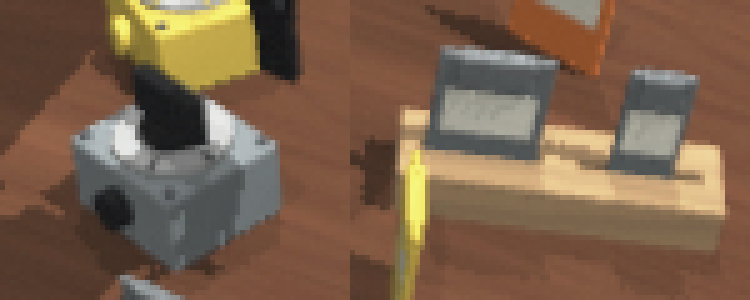

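The handle now reads a heading of 71° (it was 14°), with its tip at the off mark. The wide tag stands in the rack slot at about (440,237).

```bash
python3 -m crank '[[[35,-6,0,-0.05,0],[75,-14,0,-0.15,0],[115,-24,0,-0.25,0],[150,-34,0,-0.35,0],[185,-45,0,-0.44,0],[210,-55,0,-0.45,0],[211,-55,0,-0.45,0]]]' 25; python3 - <<'E'
from h import *
s=snap('wrist','w2.png');P=s['P'];im=s['image'].astype(int);z=P[...,2];X,Y=P[...,0],P[...,1]
def rect(n,m):
    q=P[m][:,:2].astype(np.float32);print(n,len(q),cv2.minAreaRect(q) if len(q)>3 else '',np.median(P[m],0))
r=np.hypot(X-440,Y-237)<45
rect('tagtop',r&(z>94)&(z<106));rect('tagplate',r&(z>45)&(z<94))
rect('rack',(np.hypot(X-427,Y-277)<110)&(z>24)&(z<36))
wp((440,237,130,15.5),(440,237,70,15.5))
E
```

```text
time: 7.6
tcp_pos: [457.5, 151.1, 232.0]
eef_rot: [[-0.267, 0.964, -0.001], [0.964, 0.267, 0.006], [0.005, 0.001, -1.0]]
force: [0.5, -0.2, -0.2]
width: 1.001
tagtop 652 ((438.1618347167969, 235.5421142578125), (9.866340637207031, 59.531551361083984), 15.744974136352539) [438.12999904 236.90214198  99.60072619]
tagplate 5 ((435.82708740234375, 234.31381225585938), (0.06383907794952393, 47.000160217285156), 16.68756103515625) [442.0319765  213.63659099  74.37873634]
rack 5475 ((413.9712219238281, 243.01220703125), (139.7086944580078, 159.53073120117188), 35.50163269042969) [428.50997452 268.2954384   29.67733973]
t 7.65 p [458.3 148.3 232. ] jawhead 15.3 q [-0.78 -0.03  0.37  1.86  0.01  1.31 -0.14] F [ 0.3  0.3 -0.5] w 0.999 tilt [-0.     0.005 -1.   ]
(440, 237, 130, 15.5) [ 90.    5.7 102.4] turn -0.003
(440, 237, 70, 15.5) [ 89.7   5.7 162.4] turn -0.003
```

View pics/w2.png

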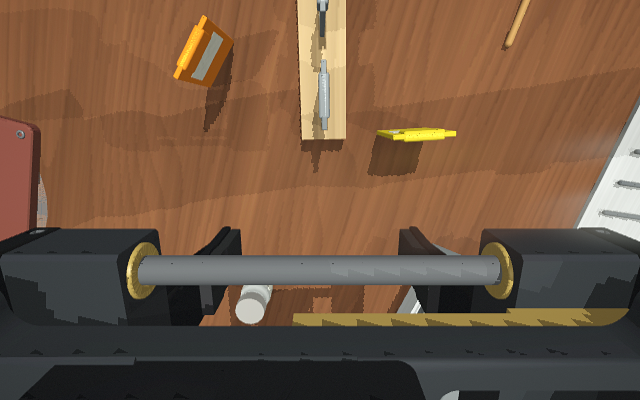

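The wrist view shows the wide tag's top at (325,95) in the near slot, with the spare behind it, measured at (438.2,236) with heading 15.7°. Next is the grasp.

```bash
python3 -m crank '[[[35,2,25,0,0],[70,4,50,-0.005,0],[89,4,75,-0.005,0.2],[89.6,4.1,100,-0.005,0.4],[89.6,4.1,130,-0.005,0.5],[89.6,4.1,155,-0.005,0.6],[89.6,4.1,162,-0.005,0.65],[89.6,4.1,162.5,-0.005,0.7],[89.6,4.1,162.5,-0.005,0.7],[89.6,4.1,162.5,-0.005,1],[89.6,4.1,162.5,-0.005,1],[89.6,4.1,162.5,-0.005,1]]]' 40; python3 -m crank '[[[0,0,0,0,1],[0,0,0,0,1],[0,0,0,0,1]]]' 40; python3 - <<'E'
from h import *
wp((438,236,70,15.7))
E
```

```text
time: 8.65
tcp_pos: [439.4, 236.9, 71.2]
eef_rot: [[-0.269, 0.963, 0.002], [0.963, 0.269, 0.006], [0.005, 0.003, -1.0]]
force: [0.9, -1.2, -0.6]
width: 0.328
time: 8.9
tcp_pos: [439.5, 237.0, 71.7]
eef_rot: [[-0.269, 0.963, 0.002], [0.963, 0.269, 0.006], [0.006, 0.003, -1.0]]
force: [-2.9, -1.4, 8.2]
width: 0.11
t 8.9 p [439.5 237.   71.7] jawhead 15.6 q [-0.84  0.16  0.29  2.02 -0.06  0.96 -0.25] F [-2.9 -1.4  8.2] w 0.11 tilt [ 0.002  0.006 -1.   ]
(438, 236, 70, 15.7) [-0.6 -1.7  1.7] turn -0.002
```

```bash
python3 -m crank '[[[0,0,-5,0,1],[0,0,-20,0,1],[0,0,-45,0,1],[0,0,-80,0,1],[0,0,-115,0,1],[0,0,-130,0,1]]]'; python3 - <<'E'
from h import *
wp((540,70,200,-7.6),(540,-25,200,-7.6))
E
```

```text
time: 9.4
tcp_pos: [440.6, 236.9, 206.5]
eef_rot: [[-0.268, 0.963, 0.006], [0.963, 0.268, 0.01], [0.008, 0.008, -1.0]]
force: [-0.5, 0.8, 0.5]
width: 0.112
t 9.4 p [440.6 236.9 206.5] jawhead 15.6 q [-0.86  0.02  0.29  1.86 -0.01  1.25 -0.3 ] F [-0.5  0.8  0.5] w 0.112 tilt [ 0.006  0.01  -1.   ]
(540, 70, 200, -7.6) [-187.5   50.9    5.5] turn 0.404
(540, -25, 200, -7.6) [-279.    25.4    4.6] turn 0.404
```

```bash
python3 -m crank '[[[-40,15,0,0.08,1],[-80,28,-5,0.16,1],[-120,38,-10,0.24,1],[-160,46,-15,0.32,1],[-200,50,-15,0.4,1],[-240,48,-15,0.404,1],[-280,45,-15,0.404,1],[-320,50,-15,0.404,1],[-355,58,-15,0.404,1],[-378,66,-15,0.404,1],[-380,66,-15,0.404,1],[-380,66,-15,0.404,1]]]'; python3 - <<'E'
from h import *
s=snap('wrist','w3.png');P=s['P'];im=s['image'].astype(int);z=P[...,2];X,Y=P[...,0],P[...,1]
def rect(n,m):
    q=P[m][:,:2].astype(np.float32);print(n,len(q),cv2.minAreaRect(q) if len(q)>3 else '',np.median(P[m],0) if len(q) else '')
reg=(X>560)&(X<660)&(Y>-160)&(Y<120)
for y0,y1 in((0,110),(-160,-50)): rect('tag',reg&(z>122)&(z<138)&(Y>y0)&(Y<y1))
reg=(X>570)&(X<650)&(Y>-75)&(Y<20)
u=np.array([np.cos(np.radians(-7.6)),np.sin(np.radians(-7.6))]);a=(P[...,:2]-[607.7,-27.2])@u
for lo in range(-20,22,1):
    m=reg&(a>=lo)&(a<lo+1)
    if m.sum()>5: print(lo,m.sum(),np.round(np.percentile(z[m],[10,50,90]),1))
wp((607.7,-27.2,200,-7.6))
E
```

```text
time: 10.4
tcp_pos: [606.1, -113.5, 219.0]
eef_rot: [[0.135, 0.991, 0.005], [0.991, -0.135, 0.008], [0.009, 0.004, -1.0]]
force: [-0.8, 0.3, -0.0]
width: 0.111
tag 264 ((615.0263061523438, 27.74331283569336), (15.916337013244629, 9.632230758666992), 81.20865631103516) [615.2796499   29.72109084 129.28517052]
tag 686 ((597.3182373046875, -106.77088928222656), (56.14329528808594, 9.901876449584961), 81.98694610595703) [ 597.84140431 -105.35304889  129.66795075]
-20 189 [-3.000e-01  3.026e+02  3.127e+02]
-19 135 [297.7 307.8 312.7]
-18 135 [296.9 307.4 312.5]
-17 119 [296.9 306.2 312.3]
-16 135 [298.3 307.7 312.5]
-15 121 [297.1 306.3 312.2]
-14 222 [ 70.3 298.1 311.4]
-13 224 [ 71.4 296.1 311.8]
-12 240 [ 71.6  73.9 310.7]
-11 245 [ 70.7  73.3 310.8]
-10 229 [ 69.4  71.4 310.6]
-9 228 [ 68.4  70.9 310.4]
-8 223 [ 67.3  69.3 308.9]
-7 215 [ 66.3  68.4 310.1]
-6 189 [ 65.1  66.7 308.8]
-5 303 [ 38.   64.6 304.9]
-4 75 [ 32.6 295.7 307.8]
-3 109 [46.8 47.8 98.7]
-2 98 [46.6 47.7 49. ]
-1 106 [46.7 47.8 49.3]
0 120 [46.9 47.9 86.8]
1 119 [46.7 48.  92.8]
2 110 [46.6 47.9 49.2]
3 101 [31.9 47.4 48.9]
4 35 [31.7 77.2 78.3]
5 124 [76.7 77.7 78.6]
6 125 [76.7 77.7 78.7]
7 127 [76.8 77.9 78.6]
8 132 [76.8 77.7 78.6]
9 108 [76.7 77.6 78.8]
10 110 [77.  77.8 78.6]
11 110 [76.6 77.7 78.7]
12 111 [76.7 77.8 78.7]
13 110 [76.8 77.8 78.6]
14 110 [76.9 77.8 78.8]
15 113 [76.8 77.8 78.7]
16 172 [76.9 77.8 78.6]
17 137 [77.  77.8 78.7]
18 124 [76.7 77.8 78.8]
19 113 [76.8 77.8 78.9]
20 110 [76.7 77.7 78.6]
21 108 [76.7 77.7 78.6]
t 10.45 p [ 605.9 -111.8  219. ] jawhead -7.6 q [-0.38  0.29  0.62  1.59 -0.19  1.31  0.13] F [0.3 0.9 0.2] w 0.106 tilt [ 0.005  0.009 -1.   ]
(607.7, -27.2, 200, -7.6) [83.9 -9.5 19.8] turn -0.001
```

View pics/w3.png

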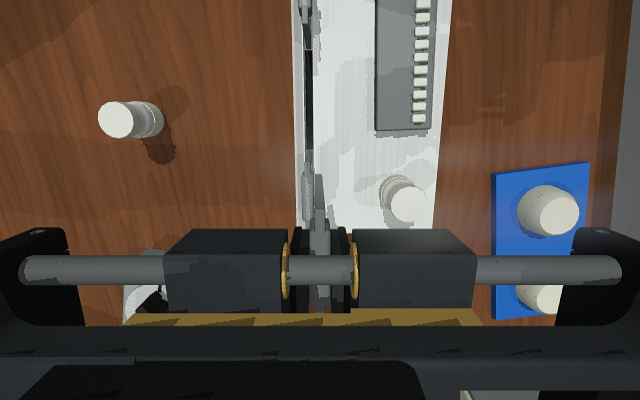

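The wrist view looks along the empty channel (column ~308, rows 40–160) between the two shelf tags, with the held tag at (318,210). The channel centre matches my estimate within 0.5 mm. I'll check the held tag's offset in the same picture.

```bash
python3 - <<'E'
from h import *
s=snap('wrist');P=s['P'];z=P[...,2]
o=ctrl.get_obs();p=o['tcp_pos'];R=np.array(o['eef_rot']);L=(P-p)@R
v,u=np.mgrid[0:400,0:640]
m=(abs(L[...,1])<12)&(L[...,2]>-5)&(L[...,2]<75)&(L[...,0]>-40)&(L[...,0]<45)
print(m.sum(), u[m].min(),u[m].max(),v[m].min(),v[m].max())
for lo in range(-25,75,10):
    k=m&(L[...,2]>=lo)&(L[...,2]<lo+10)
    if k.sum()>3: print(lo,k.sum(),'x',np.round(np.percentile(L[k][:,0],[5,95]),1),'y',np.round(np.percentile(L[k][:,1],[5,50,95]),1))
q=L[m][:,:2].astype(np.float32); print(cv2.minAreaRect(q),p)
wp((607.7,-27,160,-7.7),(607.7,-27,135,-7.7),(607.7,-27,100,-7.7))
E
```

```text
268 296 341 174 232
-5 118 x [ 8.3 28.1] y [-11.2   0.2  11. ]
5 40 x [21.9 28.1] y [-2.6 -0.3  2.4]
15 30 x [21.8 28. ] y [-2.8 -0.4  2. ]
25 28 x [27.2 27.9] y [-2.3 -0.1  2. ]
35 23 x [27.1 27.8] y [-2.4 -0.5  2.1]
45 18 x [27.2 27.7] y [-2.5 -0.2  1.5]
55 11 x [27.  27.7] y [-2.7 -0.5  1.6]
((18.23807716369629, -0.14929676055908203), (23.853057861328125, 20.202409744262695), 89.32600402832031) [ 605.86755741 -110.71912267  219.05521985]
t 10.5 p [ 605.9 -110.7  219.1] jawhead -7.5 q [-0.39  0.29  0.62  1.59 -0.19  1.31  0.13] F [-1.1  0.2  0.8] w 0.112 tilt [ 0.005  0.01  -1.   ]
(607.7, -27, 160, -7.7) [82.6 -9.4 59.9] turn 0.003
(607.7, -27, 135, -7.7) [82.3 -9.5 84.9] turn 0.003
(607.7, -27, 100, -7.7) [ 82.   -9.7 119.9] turn 0.003
```

```bash
python3 -m crank '[[[40,-5,5,0,1],[75,-9,5,0.003,1],[82.4,-9.5,15,0.003,1],[82.4,-9.5,40,0.003,1],[82.4,-9.5,65,0.003,1],[82.4,-9.5,76,0.003,1],[82.4,-9.5,76,0.003,1],[82.4,-9.5,76,0.003,1]]]'; python3 - <<'E'
from h import *
wp((607.7,-27,140,-7.7),(607.7,-27,100,-7.7));wp()
s=snap('scene');P=s['P'];z=P[...,2]
cv2.imwrite('pics/d.png',cv2.resize(s['image'][180:270,220:350,::-1],None,fx=5,fy=5,interpolation=3))
wp((607.7,-27,100,-7.7))
E
```

```text
time: 11.17
tcp_pos: [607.5, -26.4, 144.3]
eef_rot: [[0.133, 0.991, 0.005], [0.991, -0.133, 0.01], [0.011, 0.003, -1.0]]
force: [-0.4, -0.5, 1.0]
width: 0.106
t 11.17 p [607.5 -26.4 144.3] jawhead -7.7 q [-0.49  0.33  0.57  1.7  -0.2   1.17  0.  ] F [-0.4 -0.5  1. ] w 0.106 tilt [ 0.005  0.01  -1.   ]
(607.7, -27, 140, -7.7) [-0.6  0.3  4.3] turn 0.001
(607.7, -27, 100, -7.7) [-1.   0.2 44.3] turn 0.001
t 11.17 p [607.5 -26.4 144.3] jawhead -7.7 q [-0.49  0.33  0.57  1.7  -0.2   1.17  0.  ] F [-0.4 -0.5  1. ] w 0.106 tilt [ 0.005  0.01  -1.   ]
t 11.22 p [608.1 -26.7 145.2] jawhead -7.7 q [-0.49  0.33  0.57  1.7  -0.2   1.17  0.  ] F [-0.4  0.3  0.3] w 0.109 tilt [ 0.007  0.01  -1.   ]
(607.7, -27, 100, -7.7) [-0.8 -0.6 45.2] turn 0.0
```

View pics/d.png

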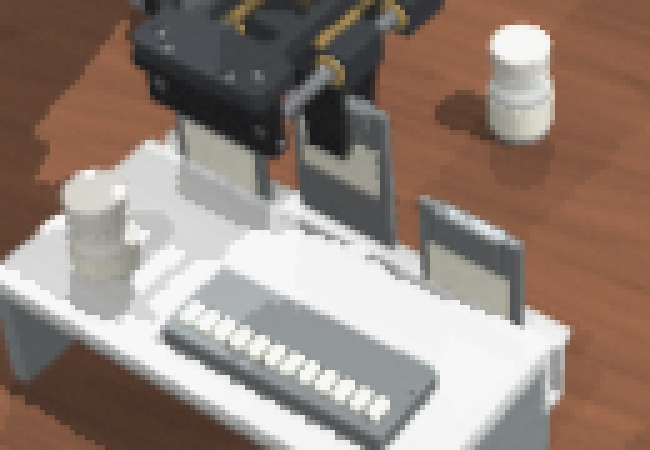

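The picture shows the tag upright just above the channel, midway between the two fixed tags at crop (345,170). I'll lower it slowly.

```bash
python3 -m crank '[[[-0.5,-0.3,5,0,1],[-0.5,-0.3,8,0,1],[-0.5,-0.3,12,0,1],[-0.5,-0.3,16,0,1],[-0.5,-0.3,20,0,1],[-0.5,-0.3,24,0,1],[-0.5,-0.3,28,0,1],[-0.5,-0.3,30,0,1]]]'; python3 - <<'E'
from h import *
wp((607.7,-27,100,-7.7))
E
```

```text
time: 11.88
tcp_pos: [607.7, -26.9, 114.4]
eef_rot: [[0.134, 0.991, 0.006], [0.991, -0.134, 0.01], [0.011, 0.004, -1.0]]
force: [-0.1, -0.2, -0.3]
width: 0.108
t 11.88 p [607.7 -26.9 114.4] jawhead -7.7 q [-0.48  0.36  0.56  1.73 -0.22  1.11  0.02] F [-0.1 -0.2 -0.3] w 0.108 tilt [ 0.006  0.01  -1.   ]
(607.7, -27, 100, -7.7) [-0.3 -0.  14.4] turn 0.0
```

```bash
python3 -m crank '[[[0,0,2,0,1],[0,0,4,0,1],[0,0,6,0,1],[0,0,8,0,1],[0,0,10,0,1],[0,0,11.5,0,1],[0,0,12.5,0,1],[0,0,12.5,0,1],[0,0,12.5,0,1]]]' 55; python3 - <<'E'
from h import *
wp((607.7,-27,100,-7.7))
E
```

```text
time: 12.63
tcp_pos: [608.0, -26.7, 102.4]
eef_rot: [[0.134, 0.991, 0.006], [0.991, -0.134, 0.011], [0.011, 0.005, -1.0]]
force: [-2.1, 0.1, 7.1]
width: 0.112
t 12.63 p [608.  -26.7 102.4] jawhead -7.7 q [-0.47  0.37  0.56  1.74 -0.23  1.09  0.03] F [-2.1  0.1  7.1] w 0.112 tilt [ 0.006  0.011 -1.   ]
(607.7, -27, 100, -7.7) [-0.3 -0.3  2.4] turn 0.0
```

```bash
python3 -m crank '[[[0,0,1,0,1],[0,0,2,0,1],[0,0,3,0,1],[0,0,3,0,1],[0,0,3,0,1],[0,0,3,0,1]]]' 55; python3 - <<'E'
from h import *
wp()
E
```

```text
time: 13.13
tcp_pos: [608.9, -26.8, 101.6]
eef_rot: [[0.134, 0.991, 0.009], [0.991, -0.134, 0.011], [0.012, 0.007, -1.0]]
force: [-5.2, 0.8, 17.9]
width: 0.106
t 13.13 p [608.9 -26.8 101.6] jawhead -7.7 q [-0.47  0.37  0.56  1.74 -0.23  1.08  0.03] F [-5.2  0.8 17.9] w 0.106 tilt [ 0.009  0.011 -1.   ]
```

```bash
python3 - <<'E'
from h import *
s=snap('scene');P=s['P'];z=P[...,2];X,Y=P[...,0],P[...,1];im=s['image'].astype(int)
cv2.imwrite('pics/e.png',cv2.resize(s['image'][135:275,220:460,::-1],None,fx=3.3,fy=3.3,interpolation=3))
r=np.hypot(X-403,Y+236);m=(r<50)&(z>76)&(z<106)&(im.max(-1)<90);print(cv2.minAreaRect(P[m][:,:2].astype(np.float32)))
wp()
E
```

```text
((401.85638427734375, -238.023681640625), (55.96050262451172, 14.316145896911621), 71.97332763671875)
t 13.18 p [608.9 -26.8 101.6] jawhead -7.7 q [-0.47  0.37  0.56  1.74 -0.23  1.08  0.03] F [-6.4  0.5 18.7] w 0.106 tilt [ 0.009  0.011 -1.   ]
```

View pics/e.png

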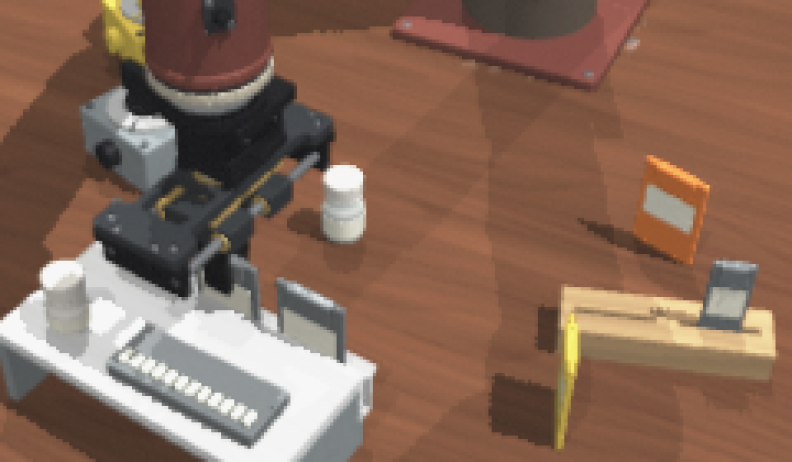

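The tag is seated with its top level with its neighbours, the spare and jars are in place, and the handle heading is 72°. I'm handing the job in.

```bash
python3 - <<'E'
from h import *
print(ctrl.job_done());wp()
E
```

```text
the job is handed in; nothing more can be done
None
the job is handed in; nothing more can be done
```

I turned the isolator to off, then moved the wide tag holder from the rack into the shelf gap. I pressed it home and handed the job in at about 13 s with the gripper still holding it. No verdict came back.

- **Isolator:** the handle turned from a heading of about 14° to 72°. At the end it pushed back with about 1.1 N m, well above its 0.12 N m friction, so I take it to be on the off stop.
- **Tag holder:** it went into the channel with no measurable force. The last reading had the fingertips at a height of 101.6 mm; I had worked out 101.7 mm for fully home. The upward force was 18–19 N, which means the strip is on its hard stop. The gripper was closed on the 10 mm grip with the force set to 55 N.
- **Position:** the tool sat about 1 mm past the channel's centre line, tilted about 0.014 rad. Both are within tolerance.
- **Everything else:** the last picture shows the spare, both jars and the shade guide where they were. The tumbler, brush, spatula and glass slab were not in that picture; the arm did not touch down near them.
- **Checks that disagreed:** the top camera's isolator check returned no usable points, so the handle position came from the scene and wrist cameras, which differed by about 4 mm. The grasp worked with a value in between.

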